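# Dip-gauge check of a slanted guide tube

## Robot

A 6-joint arm with a two-finger parallel gripper is mounted at the origin on a cart in front of the work surface, level with it; the furniture and walls round the work are solid. World frame = base frame: x ahead of the robot, y to its left, z up, the work surface at z = 0. Lengths are in m, angles in rad, forces in N, time in s.
With the tool pointing down it reaches from about 0.3 to 0.775 m from the base axis. Payload 14.6 kg.
Tool frame: the origin (TCP) lies at the very end of the fingers, on their centre line; the grasp point (between the pads) lies 19 mm behind it; x points along the fingers, y is the direction in which the jaws open and shut, and the axes are right-handed (so a half turn about x gives the same grasp; the last joint's range is limited). The gripper opens to 94 mm and grips with 3 to 60 N. Pads are 16 mm wide; open, the fingers measure 119 mm over their backs; the gripper's body (75 mm by 177 mm) begins 78 mm behind the grasp point.
Start: joints at [-1.315, 0.3, 1.521, -0, 1.321, -0.067], TCP at [0.174, -0.522, 0.205] pointing down, gripper open.
Joint ranges: [-3.03, 3.03], [-0.79, 2.21], [0.23, 2.52], [-1.04, 4.18], [0, 3.07], [-2.55, 2.55]. Speed limits (rad/s): [2.22, 2.22, 2.57, 3.14, 3.14, 3.14].

## Interface

Orientations are given as [roll, pitch, yaw] about the fixed x, y, z axes, in that order (R = Rz(yaw) Ry(pitch) Rx(roll)).
In Python, from station import ctrl, viewer, hand_in gives the robot as it stands. The module is installed in compiled form; this text tells all that it offers.
- The arm moves only by the tool play_rows, never from a script. Its argument "deltas" is a list that holds one entry, the list of rows, each a list of 7 numbers: the shift along the tool's x, y, z in mm, then the turn, a rotation vector about the tool's x, y, z in rad, then the finger opening in mm, from 0 to 94. In form: [[[dx, dy, dz, ax, ay, az, gripper], ...]]. A call has 1 to 10 rows; each row shifts and turns the commanded pose from where the row before left it, along the tool's axes as they then stand; what a row does not reach is not made up. A row lasts 1/10 s, in which the tool goes at most 50 mm and 8.59 degrees, less where a joint would pass 70% of its speed; a pose out of reach is approached as far as the arm can. A call with a gripper value outside its range is refused whole. The fingers move at their own pace and stop on an object; "grip_force" is the grip in N (left out, the last holds). Time passes only in rows, so rows that do not move let the fingers close. It gives the time, the measured TCP pose, the force and the opening at its end, in the units of the state.
- ctrl.get_obs(): the state, without advancing time (a new reading comes with each control period).
- viewer.camera(name): name is "scene" or "top"; returns a dict with "img" (400x640x3 uint8, red, green, blue), "fx", "fy", "cx", "cy" (pixels), "rvec" (rotation vector, rad) and "tvec" (3), from world to camera coordinates, as OpenCV has them. Camera axes: x right, y down, z forward; pixel columns grow to the right and rows downward; lengths in m; the calibration is good to about 2 mm. A picture is of the moment at which its call begins. There is no depth.
- hand_in(): hands the job in, once; it reports no verdict.
The state is a dict: "time_s": time; "qpos": joint angles; "joint_vel": joint speeds; "tau": joint torques, N m; "ee_pos": TCP position; "eef_rot": TCP orientation; "force": force on the tool from outside, world axes, zero at the start; "moment": the same for the moment, N m; "grip_width": finger opening in m.
Only numpy, scipy, OpenCV 4.12 (cv2) and the standard library are available. Lean on these libraries where they do the work, as an engineer would, in place of code of your own. Each camera call takes 0.05 s, during which the arm holds its last target.

## Task

Turn the gauge rod over on the worktop (it rolls) until its white scale faces up. Then pick it up, push it into the slanted guide tube of the housing until the collar stops on the tube's mouth, and draw it right out again. Finish while holding the rod still and level in the air, scale up, with its tip above the middle of the porcelain cup behind the rod's place, ready for reading; keep gripping it, and leave the cup and the other things where they stand.

Things in the scene. Friction and masses are not known exactly. Their poses are not given: they have to be found in the camera images.
- gauge: Gauge rod, 173 mm, about 150 g. Origin: on its axis in the collar's stop face; +x to the tip, +z out of the white scale. Along x: steel rod (diameter 12 mm) with scale 0 to 95 mm, brass collar (28) -10 to 0, black grip (22) -66 to -10, steel knob (28) -78 to -66; white index bars on collar and knob on the scale's side. At the start it lies level, scale about 100 degrees from up, towards the robot.
- gauge_tip (a point): Centre of the gauge rod's tip (slightly chamfered), on its axis, 95 mm from the collar's stop face.
- gauge_grip (a point): Middle of the rod's black grip, on its axis, 38 mm behind the stop face. Lying, the rod rests on collar and knob, axis 14 mm and top of the grip 25 mm above the worktop, and stays where left. Pressed on the grip from above with a few newtons and dragged square to its axis it rolls along: axis 14 mm, fingertip 25 mm per radian.
- housing: Grey finned housing on a steel base plate, fixed. Origin: underside of the base plate; +x is the way the guide tube heads, seen from above. Base plate 195 x 86 x 8 mm, x from -80 to +115 mm; housing box x from 32 to 110, y from -41 to 41, top at 84 mm. A post stands under the tube.
- guide_tube: Tube fixed on the housing, 105 mm long, bore 18 mm, brass mouth ring of 37 mm diameter. Origin: centre of its open mouth, 115 mm above the worktop. +x runs along the bore into the tube, 35 degrees below the horizontal, heading roughly to the robot's left; +z is square to the bore, upwards. With the collar home the rod's tip is 10 mm short of the tube's lower end.
- cup: White porcelain cup with a rim, 45 mm wide, 50 mm high, open, loose, standing behind the rod; origin under its middle. The rod's tip is shown above it.
- vial: Bystander: small open amber vial, 25 mm wide, 34 mm high, upright; origin under its middle.
- plaster: Bystander: flat roll of plaster tape, 54 mm wide, 19 mm high; origin under its middle.
- dropper: Bystander: small dropper bottle with a red rubber top, 34 mm wide, 94 mm high; origin under its middle.
- pen: Bystander: black pen, 142 mm long, lying; origin under its middle.
Things that resemble listed ones, but are neither listed nor needed, are in the scene too. Leave any blue or green look-alike of the cup alone.

How it is judged:
On the way, in this order (a step that is already met when the one before it is completed fails the run):
1. the rod lies on the worktop with its scale up (within 20 degrees) (angle between gauge's own z axis and vertical below 0.35 rad and height (world z) of gauge below 0.018 m and height (world z) of gauge_tip below 0.022 m), for 0.3 s.
2. the rod is in the guide tube, its collar on the mouth (within 3 mm) (x of gauge in the frame of guide_tube above -0.003 m and distance between gauge and guide_tube below 0.007 m and angle between the x axis of gauge and the x axis of guide_tube, either way round below 0.12 rad), for 0.2 s.
3. the rod is drawn right out of the tube (x of gauge_tip in the frame of guide_tube below -0.01 m), for 0.1 s.
At the end, for the whole second after the job is handed in: The gripper still holds the rod at rest, touching neither cup nor housing: axis level within 10 degrees, scale up within 25 degrees, tip 58 to 400 mm above the worktop and within 25 mm (seen from above) of the middle of the cup (angle between gauge's own x axis and vertical between 1.4 and 1.745 rad and angle between gauge's own z axis and vertical below 0.45 rad and horizontal distance between gauge_tip and cup below 0.025 m and height (world z) of gauge_tip between 0.058 and 0.4 m and linear speed of gauge below 0.03 m/s and contact force between the fingers and gauge above 2 N and contact force between gauge and cup below 0.05 N and contact force between gauge and housing below 0.05 N); the arm keeps its last pose, push and grip.
It fails at once if the cup is shifted by more than 15 mm (distance of cup from where it was at the start of the episode above 0.015 m).
It fails at once if the rod is rammed into the tube or housing (over 60 N) (contact force between gauge and housing above 60 N).
It fails at once if a bystander is shifted by more than 25 mm (distance of any of vial, plaster, dropper, pen from where it was at the start of the episode above 0.025 m).
It also fails if it takes over 64 s, if anything falls off the work surface, if the arm or the gripper's body presses on something with over 40 N, if the wrist force passes 120 N, or if a joint passes its speed limit or range.

## Working session

There is one attempt and no reset: what is moved stays moved. The work goes in short steps, Python scripts to look and compute and a tool call to move; the robot and the scene stay as the last step left them, time stands still between calls to the robot, and variables do not carry over. Pictures are saved under pics/ and viewed, and the job is handed in when it is done.

Besides the shell and the picture viewer there is one more tool, called after "Call:" as a command line: name --argument value ..., lists and objects as JSON in quotes. play_rows: Moves the arm, as the interface text tells. Its arguments: {"type":"object","properties":{"deltas":{"type":"array","items":{"type":"array","items":{"type":"array","items":{"type":"number"}}}},"grip_force":{"type":"number"}},"required":["deltas"]}

```bash
mkdir -p pics; cat > h.py <<'E'
import numpy as np, cv2
from scipy.spatial.transform import Rotation as R
from station import ctrl, viewer, hand_in
def cam(n):
    c=viewer.camera(n); c['K']=np.array([[c['fx'],0,c['cx']],[0,c['fy'],c['cy']],[0,0,1.]])
    c['R']=R.from_rotvec(np.ravel(c['rvec'])).as_matrix(); c['t']=np.ravel(c['tvec']); c['C']=-c['R'].T@c['t']; return c
def ray(c,u,v):
    d=c['R'].T@np.array([(u-c['cx'])/c['fx'],(v-c['cy'])/c['fy'],1.]); return c['C'],d/np.linalg.norm(d)
def onz(c,u,v,z):
    o,d=ray(c,u,v); return o+d*(z-o[2])/d[2]
def proj(c,p):
    q=c['R']@np.asarray(p)+c['t']; return np.array([c['fx']*q[0]/q[2]+c['cx'],c['fy']*q[1]/q[2]+c['cy']])
def tri(c1,p1,c2,p2):
    o1,d1=ray(c1,*p1);o2,d2=ray(c2,*p2)
    s=np.linalg.lstsq(np.c_[d1,-d2],o2-o1,rcond=None)[0]
    a=o1+d1*s[0];b=o2+d2*s[1]; return (a+b)/2,np.linalg.norm(a-b)
def save(n,im,s=1): cv2.imwrite('pics/'+n+'.png',cv2.resize(im[...,::-1],None,fx=s,fy=s,interpolation=cv2.INTER_CUBIC) if s!=1 else im[...,::-1])
E
python3 - <<'E'
from h import *
import pickle
d={}
for n in('scene','top'):
    c=cam(n); d[n]=c; save(n+'0',c['img'],1.25); print(n,c['fx'],c['C'],c['R'][2])
pickle.dump(d,open('c0.pkl','wb'))
o=ctrl.get_obs(); print(o)
E
```

```text
scene 441.9805821036743 [0.11526455 0.71084736 0.68662359] [ 0.43437155 -0.67876798 -0.59211096]
top 445.90937061799605 [0.34636326 0.02604094 1.10298544] [ 0.18656272  0.00784207 -0.98241175]
{'time_s': 0.1, 'qpos': array([-1.31461014e+00,  3.00385645e-01,  1.52150105e+00,  2.06505412e-05,
        1.32069789e+00, -6.65796276e-02]), 'joint_vel': array([-9.68069915e-04, -9.32648363e-04,  5.41388211e-05,  2.02869368e-03,
       -1.01471663e-03,  1.31044057e-03]), 'tau': array([ 1.63086112e-03, -5.32647514e+01, -3.53283727e+01,  7.09871692e-02,
        2.35209282e-02, -6.51828577e-05]), 'ee_pos': array([ 0.17441021, -0.52137435,  0.20496706]), 'eef_rot': array([-1.65753892,  1.56980419,  1.80681443]), 'force': array([ 0.02316329, -0.32962131,  0.01227701]), 'moment': array([0.04639851, 0.02772149, 0.01409543]), 'grip_width': 0.09427456398811797}
```

View pics/scene0.png

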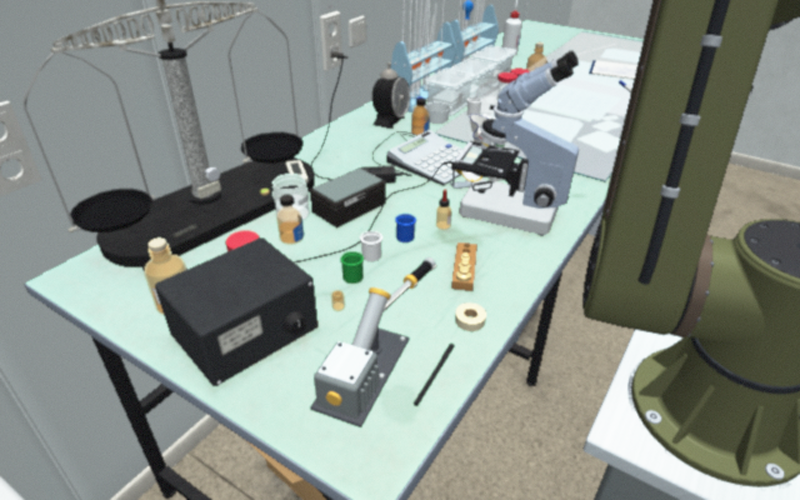

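View pics/top0.png

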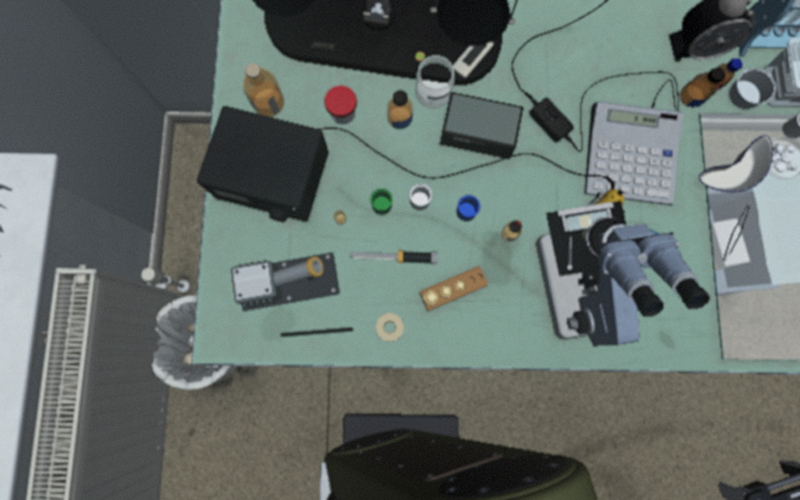

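The overview shows the rod near top-view (395,257) with its tip to the left. The white cup is at (420,195), with the green one at (382,200) and the blue one at (468,207). The tube mouth is at (315,266). I'll zoom in next.

```bash
python3 - <<'E'
from h import *
import pickle
d=pickle.load(open('c0.pkl','rb'))
save('topz',d['top']['img'][140:280,180:380],4)
save('scz',d['scene']['img'][180:340,240:400],3.75)
E
```

```text
(no output)
```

View pics/topz.png

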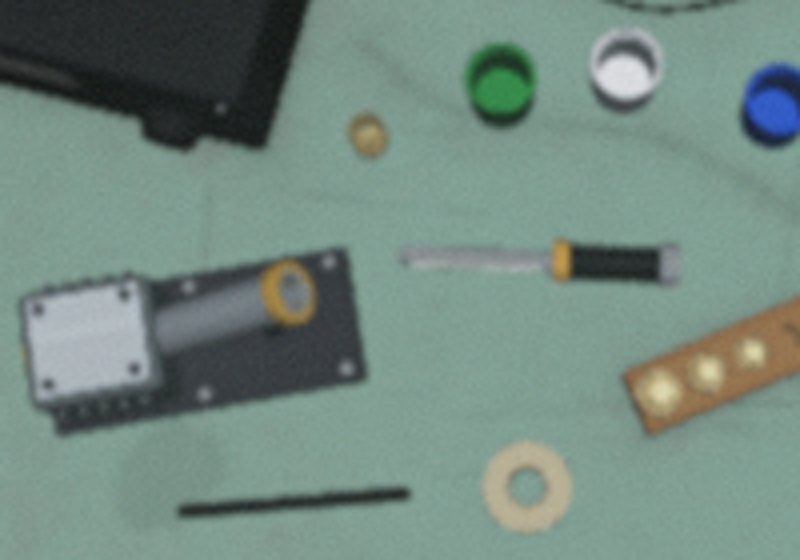

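View pics/scz.png

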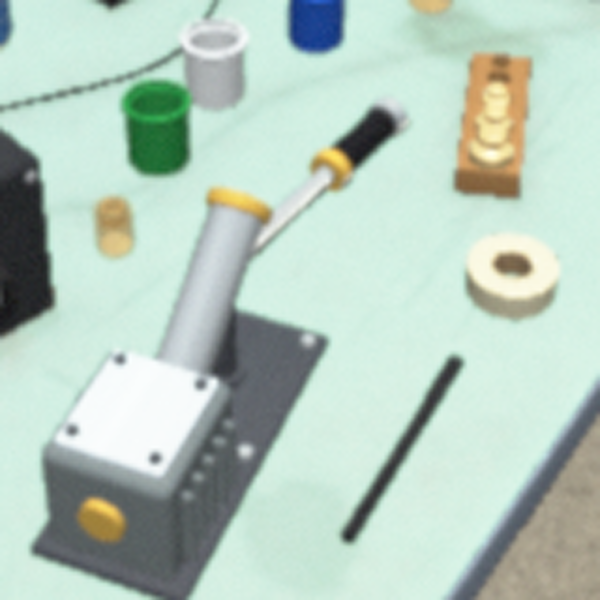

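Zoom: the rod's tip is at (402,256) and its knob end at (679,265). The brass mouth ring is at (289,293) and the cup rim centre at (627,69). The base plate corners are (345,248), (367,378), (60,432). I'll turn these into positions.

```bash
cat > m.py <<'E'
from h import *
import pickle
d=pickle.load(open('c0.pkl','rb')); t,s=d['top'],d['scene']
T=lambda x,y:(180+(x+.5)/4-.5,140+(y+.5)/4-.5)
S=lambda x,y:(240+(x+.5)/3.75-.5,180+(y+.5)/3.75-.5)
def brass(c,box):
    u0,v0,u1,v1=box
    im=cv2.cvtColor(np.ascontiguousarray(c['img'][v0:v1,u0:u1]),cv2.COLOR_RGB2HSV)
    m=cv2.inRange(im,(12,120,110),(30,255,255)); n,l,st,ce=cv2.connectedComponentsWithStats(m)
    out=[]
    for i in range(1,n):
        if st[i,4]>8:
            cn=max(cv2.findContours((l==i).astype(np.uint8),cv2.RETR_EXTERNAL,cv2.CHAIN_APPROX_NONE)[0],key=len)
            e=cv2.fitEllipse(cn) if len(cn)>=5 else None
            out.append((st[i,4],ce[i]+[u0,v0],None if e is None else (np.add(e[0],[u0,v0]),e[1],e[2])))
    return out
for o in brass(t,(235,190,335,225)): print('top',o)
for o in brass(s,(290,215,345,260)): print('sc',o)
E
cat > a.py <<'E'
from m import *
for n,p,z in [('tip',(402,256),.014),('collarL',(555,260),.014),('collarR',(572,261),.014),('knobL',(659,264),.014),('knobR',(679,265),.014)]:
    print(n,onz(t,*T(*p),z).round(4))
a,b=onz(t,*T(402,256),.014),onz(t,*T(679,265),.014); print('len',np.linalg.norm(a-b))
print('plate',[onz(t,*T(*p),.008).round(4) for p in [(345,248),(367,378),(60,432)]])
print('cup top rim',onz(t,*T(627,69),.05).round(4),'scene rim',onz(s,*S(214,42),.05).round(4))
print('mouth',onz(t,*T(289,293),.115),tri(t,T(289,293),s,S(240,206)))
E
python3 a.py
```

```text
top (np.int32(31), array([320.38709677, 204.64516129]), (array([320.43320465, 204.62498856]), (3.343771457672119, 9.01589298248291), 0.14832445979118347))
top (np.int32(53), array([248.88679245, 213.90566038]), (array([251.89433098, 212.96504593]), (10.724202156066895, 14.304701805114746), 155.5805206298828))
sc (np.int32(48), array([329.04166667, 223.        ]), (array([328.41220093, 223.85199356]), (7.990728378295898, 9.270925521850586), 45.67107009887695))
sc (np.int32(51), array([303.39215686, 233.56862745]), (array([303.43506432, 233.74181747]), (3.8221750259399414, 15.762863159179688), 109.27938079833984))
tip [0.5431 0.1155 0.014 ]
collarL [0.5419 0.0205 0.014 ]
collarR [0.5414 0.0099 0.014 ]
knobL [ 0.5402 -0.044   0.014 ]
knobR [ 0.5397 -0.0564  0.014 ]
len 0.17189347385063158
plate [array([0.5488, 0.1517, 0.008 ]), array([0.4675, 0.1354, 0.008 ]), array([0.4317, 0.3227, 0.008 ])]
cup top rim [ 0.6547 -0.022   0.05  ] scene rim [ 0.6538 -0.0155  0.05  ]
mouth [0.50290842 0.17003431 0.115     ] (array([0.50266469, 0.17009826, 0.11231849]), np.float64(0.0014578666686168775))
```

```bash
cat >> h.py <<'E'
def pose():
    o=ctrl.get_obs(); return np.array(o['ee_pos']),R.from_euler('xyz',o['eef_rot']).as_matrix(),o
def goal(p,Rg):
    """delta in tool mm, rotvec tool frame"""
    p0,R0,o=pose(); return (R0.T@(np.asarray(p)-p0)*1000).round(1), R.from_matrix(R0.T@Rg).as_rotvec().round(3)
def frame(x,z):
    x=np.array(x,float);x/=np.linalg.norm(x);z=np.array(z,float);z-=x*(x@z);z/=np.linalg.norm(z)
    return np.c_[x,np.cross(z,x),z]
E
python3 - <<'E'
from m import *
from h import *
p,Rm,o=pose(); print(Rm.round(3))
r=np.array([.0034,.172,0])
for sg in(1,-1): print(sg,goal([.541-.0085,-.0175,.10],frame([0,0,-1],sg*r)))
for n,q,z in[('dropper',(512,225),.094),('scopeL',(540,240),.0),('scopebot',(580,345),0),('blue',(468,207),.05),('rackL',(425,300),.02),('edge',(400,365),0)]:
    print(n,onz(t,q[0]/1.25,q[1]/1.25,z).round(3))
# plate edge line fits
hs=cv2.cvtColor(t['img'],cv2.COLOR_RGB2HSV)
g=cv2.cvtColor(t['img'],cv2.COLOR_RGB2GRAY)[195:255,180:280]
m=(g<75).astype(np.uint8)
save('mask',cv2.cvtColor(m*255,cv2.COLOR_GRAY2RGB),6)
E
```

```text
top (np.int32(31), array([320.38709677, 204.64516129]), (array([320.43320465, 204.62498856]), (3.343771457672119, 9.01589298248291), 0.14832445979118347))
top (np.int32(53), array([248.88679245, 213.90566038]), (array([251.89433098, 212.96504593]), (10.724202156066895, 14.304701805114746), 155.5805206298828))
sc (np.int32(48), array([329.04166667, 223.        ]), (array([328.41220093, 223.85199356]), (7.990728378295898, 9.270925521850586), 45.67107009887695))
sc (np.int32(51), array([303.39215686, 233.56862745]), (array([303.43506432, 233.74181747]), (3.8221750259399414, 15.762863159179688), 109.27938079833984))
[[-0.     0.317 -0.948]
 [ 0.001 -0.948 -0.317]
 [-1.    -0.001 -0.   ]]
1 (array([ 105.4, -364.2, -499.4]), array([1.913e+00, 1.000e-03, 1.000e-03]))
-1 (array([ 105.4, -364.2, -499.4]), array([-1.228e+00, -1.000e-03,  1.000e-03]))
dropper [ 0.588 -0.19   0.094]
scopeL [ 0.581 -0.266  0.   ]
scopebot [ 0.373 -0.336  0.   ]
blue [ 0.634 -0.115  0.05 ]
rackL [ 0.454 -0.033  0.02 ]
edge [0.329 0.014 0.   ]
```

View pics/mask.png

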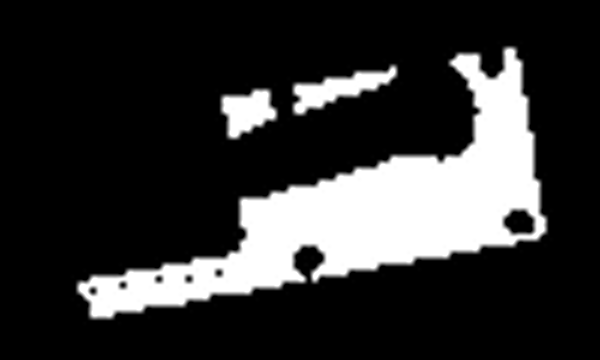

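Call:
play_rows --deltas '[[[0,-31,-24,0,0,0,0],[0,-31,-24,0,0,0,0],[0,-31,-24,0,0,0,0],[0,-31,-24,0,0,0,0],[0,-31,-24,0,0,0,0],[0,-31,-24,0,0,0,0],[0,-31,-24,0,0,0,0],[0,-31,-24,0,0,0,0],[0,-31,-24,0,0,0,0],[0,-31,-24,0,0,0,0]]]'

```text
time_s: 1.1
ee_pos: [0.3038, -0.1499, 0.2054]
eef_rot: [2.549, 1.571, -0.27]
force: [0.2, -1.1, -0.8]
grip_width: 0.0174
```

Call:
play_rows --deltas '[[[0,0,0,-0.123,0,0,0],[0,0,0,-0.123,0,0,0],[0,0,0,-0.123,0,0,0],[0,0,0,-0.123,0,0,0],[0,0,0,-0.123,0,0,0],[0,0,0,-0.123,0,0,0],[0,0,0,-0.123,0,0,0],[0,0,0,-0.123,0,0,0],[0,0,0,-0.123,0,0,0],[0,0,0,-0.123,0,0,0]]]'

```text
time_s: 2.1
ee_pos: [0.3036, -0.1514, 0.2053]
eef_rot: [-2.25, 1.57, 2.449]
force: [-0.2, -0.3, -0.3]
grip_width: 0.0006
```

```bash
python3 - <<'E'
from h import *
import pickle
p,Rm,o=pose(); print(o['time_s'],p,Rm.round(3),o['qpos'].round(3))
r=np.array([.0034,.172,0])
print(goal([.541-.006,-.0175,.06],frame([0,0,-1],-r)))
d=pickle.load(open('c0.pkl','rb')); t=d['top']
g=cv2.cvtColor(t['img'],cv2.COLOR_RGB2GRAY)[195:255,180:280]; m=g<75
pts=[onz(t,180+u,195+np.where(m[:,u])[0].max()+.5,.008)[:2] for u in range(20,86)]
vx,vy,_,_=cv2.fitLine(np.array(pts,np.float32),cv2.DIST_HUBER,0,.01,.01).ravel(); print('near edge',np.degrees(np.arctan2(vy,vx)))
pts=[onz(t,180+np.where(m[v])[0].max()+.5,195+v,.008)[:2] for v in range(9,36)]
vx,vy,_,_=cv2.fitLine(np.array(pts,np.float32),cv2.DIST_HUBER,0,.01,.01).ravel(); print('right edge',np.degrees(np.arctan2(vy,vx)))
E
```

```text
2.1 [ 0.30361865 -0.15136473  0.20528617] [[-0.     1.    -0.013]
 [ 0.    -0.013 -1.   ]
 [-1.    -0.    -0.   ]] [-0.571 -0.194  2.042  0.     1.295 -0.558]
(array([ 145.3,  229.7, -136.8]), array([ 0.007, -0.   ,  0.   ]))
near edge -79.11128
right edge 9.974759
```

Call:
play_rows --deltas '[[[0,33,-19.5,0.007,0,0,0],[0,33,-19.5,0,0,0,0],[0,33,-19.5,0,0,0,0],[0,33,-19.5,0,0,0,0],[0,33,-19.5,0,0,0,0],[0,33,-19.5,0,0,0,0],[0,32,-20,0,0,0,0],[50,0,0,0,0,0,0],[50,0,0,0,0,0,0],[45,0,0,0,0,0,0]]]'

```text
time_s: 3.1
ee_pos: [0.5363, -0.0197, 0.058]
eef_rot: [-1.627, 1.57, 3.06]
force: [0.3, -1.3, -0.9]
grip_width: -0.0001
```

Call:
play_rows --deltas '[[[15,0,0,0,0,0,0],[10,0,0,0,0,0,0],[5,0,0,0,0,0,0],[0,0,0,0,0,0,0]]]'

```text
time_s: 3.5
ee_pos: [0.5372, -0.0201, 0.0307]
eef_rot: [1.451, 1.57, -0.145]
force: [0.2, 0.3, 0.8]
grip_width: 0.0005
```

```bash
python3 - <<'E'
from h import *
p,Rm,o=pose(); print(o['time_s'],p,Rm.round(3),o['qpos'].round(3),o['force'].round(2))
c=cam('scene'); save('s1',c['img'][180:290,270:400],6)
E
```

```text
3.5 [ 0.53718817 -0.02007661  0.03073289] [[ 0.     1.    -0.025]
 [-0.    -0.025 -1.   ]
 [-1.     0.     0.   ]] [-0.105  0.484  1.712 -0.     0.945 -0.08 ] [0.24 0.29 0.81]
```

View pics/s1.png

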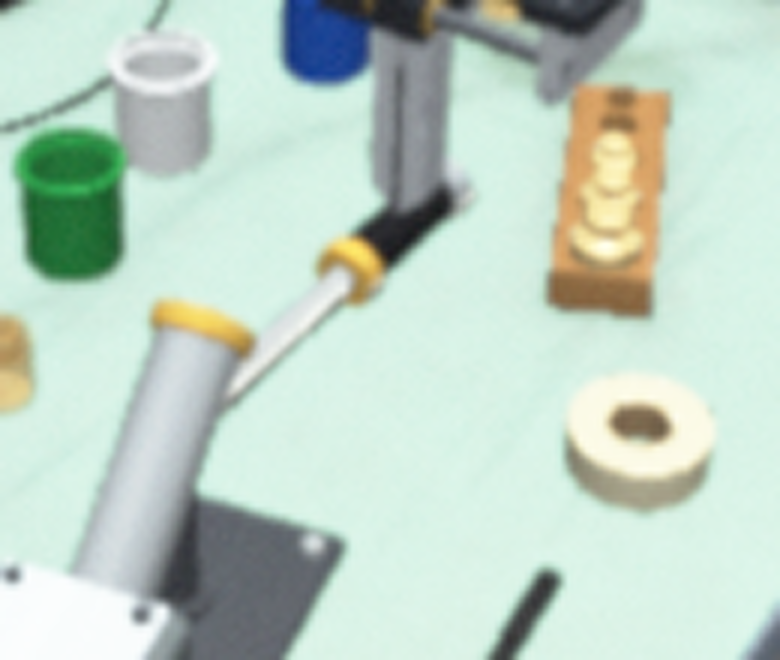

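The closed fingertips sit right above the grip, so I'll press gently.

Call:
play_rows --deltas '[[[3,-2,0,0,0,0,0],[2.5,0,0,0,0,0,0],[0,0,0,0,0,0,0]]]'

```text
time_s: 3.85
ee_pos: [0.5349, -0.02, 0.025]
eef_rot: [1.662, 1.571, 0.066]
force: [0.3, -0.3, 0.6]
grip_width: 0.0002
```

Call:
play_rows --deltas '[[[0.7,0,0,0,0,0,0],[0,0,0,0,0,0,0]]]'

```text
time_s: 4.05
ee_pos: [0.5352, -0.02, 0.0246]
eef_rot: [1.513, 1.57, -0.082]
force: [-0.7, 0.1, 3.5]
grip_width: 0.0007
```

Call:
play_rows --deltas '[[[0.4,1,0,0,0,0,0],[0,3,0,0,0,0,0],[0,3,0,0,0,0,0],[0,3,0,0,0,0,0],[0,3,0,0,0,0,0],[0,3,0,0,0,0,0],[0,3,0,0,0,0,0],[0,2,0,0,0,0,0],[0,1,0,0,0,0,0],[0,0,0,0,0,0,0]]]'

```text
time_s: 5.05
ee_pos: [0.558, -0.0206, 0.0248]
eef_rot: [1.502, 1.568, -0.094]
force: [0.9, -0.2, 7.4]
grip_width: 0.0005
```

```bash
python3 - <<'E'
from h import *
p,Rm,o=pose(); print(o['time_s'],p,o['force'].round(2))
c=cam('scene'); save('s2',c['img'][180:290,270:400],6)
c=cam('top'); save('t2',c['img'][170:240,260:380],6)
E
```

```text
5.05 [ 0.55797147 -0.02064196  0.02477171] [ 0.85 -0.22  7.43]
```

View pics/s2.png

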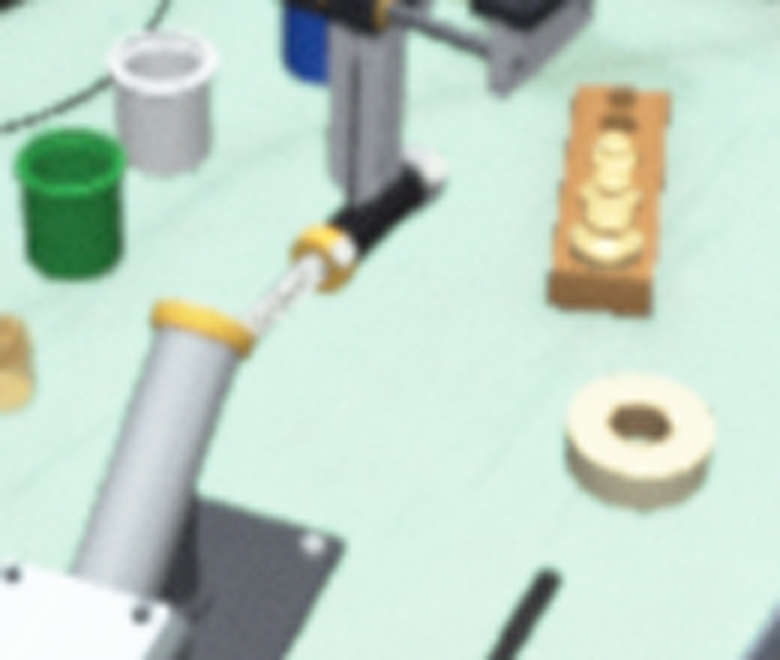

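View pics/t2.png

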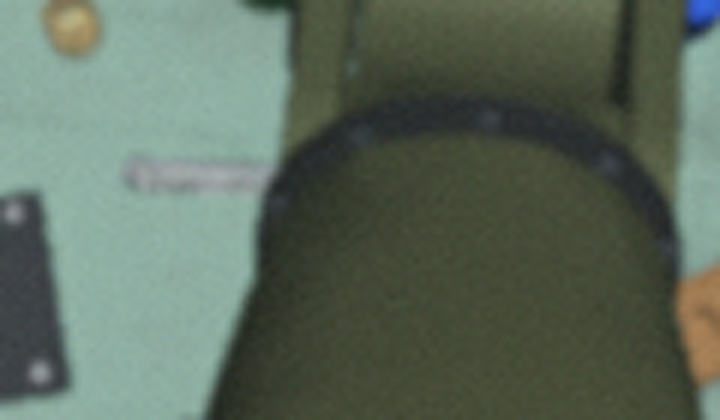

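The rod rolled about 52°: the white scale is now visible and the collar's white index bar is half way up. Next I'll lift, step back and take a second stroke.

Call:
play_rows --deltas '[[[-6,0,0,0,0,0,0],[0,-9,0,0,0,0,0],[4,0,0,0,0,0,0],[1.6,0,0,0,0,0,0],[0,0,0,0,0,0,0]]]'

```text
time_s: 5.65
ee_pos: [0.5482, -0.0203, 0.0245]
eef_rot: [1.588, 1.57, -0.008]
force: [-1.8, 0.6, 7.0]
grip_width: 0.0005
```

```bash
python3 - <<'E'
from h import *
p,Rm,o=pose(); print(o['time_s'],p,o['force'].round(2))
E
```

```text
5.65 [ 0.548206   -0.02031297  0.02453163] [-1.84  0.57  6.99]
```

Call:
play_rows --deltas '[[[0,1,0,0,0,0,0],[0,3,0,0,0,0,0],[0,3,0,0,0,0,0],[0,3,0,0,0,0,0],[0,3,0,0,0,0,0],[0,3,0,0,0,0,0],[0,2.5,0,0,0,0,0],[0,1.5,0,0,0,0,0],[0,0.5,0,0,0,0,0],[0,0,0,0,0,0,0]]]'

```text
time_s: 6.65
ee_pos: [0.5693, -0.0209, 0.0249]
eef_rot: [1.507, 1.569, -0.089]
force: [0.5, -0.1, 8.2]
grip_width: 0.0009
```

Call:
play_rows --deltas '[[[-10,0,0,0,0,0,30],[-30,0,0,0,0,0,60],[-40,0,0,0,0,0,60],[0,0,0,0,0,0,60]]]'

```text
time_s: 7.05
ee_pos: [0.5705, -0.021, 0.1094]
eef_rot: [1.497, 1.563, -0.099]
force: [-0.3, -0.4, -0.5]
grip_width: 0.0291
```

```bash
python3 - <<'E'
from h import *
p,Rm,o=pose(); print(o['time_s'],p,o['force'].round(2))
c=cam('scene'); save('s3',c['img'][180:290,270:400],6)
c=cam('top'); save('t3',c['img'][170:240,260:380],6)
E
```

```text
7.05 [ 0.57054318 -0.02098481  0.10941294] [-0.32 -0.39 -0.48]
```

View pics/s3.png

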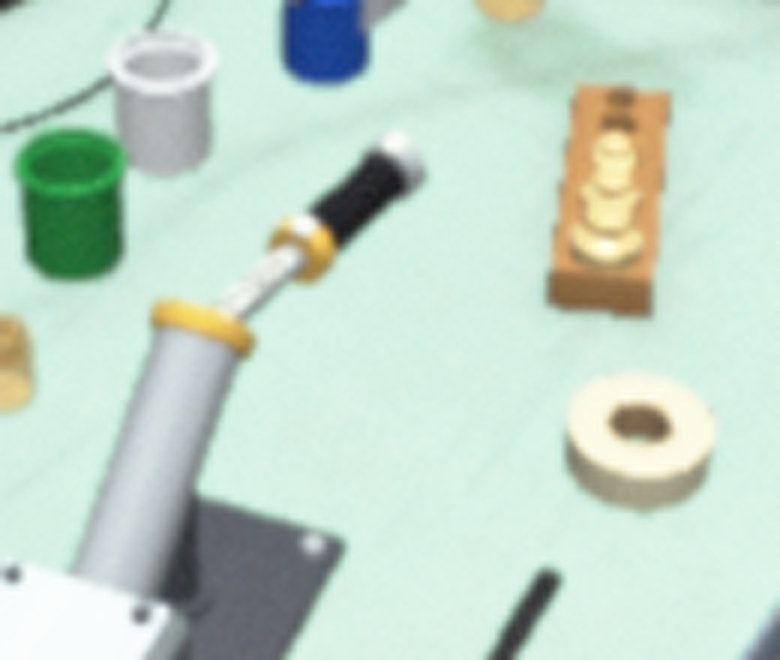

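View pics/t3.png

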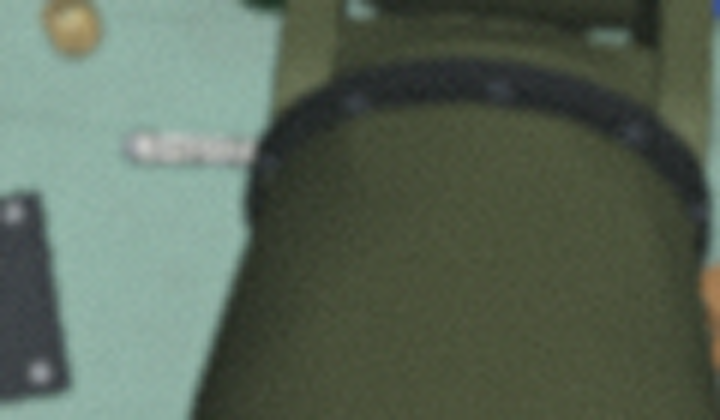

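The scale now faces about up and the collar's white bar is near the top at (300,226). I'll check the roll angle with numbers and get the rod's pose.

```bash
python3 - <<'E'
from h import *
c=cam('top'); s=cam('scene')
Tp=lambda x,y:(260+(x+.5)/6-.5,170+(y+.5)/6-.5); Sp=lambda x,y:(270+(x+.5)/6-.5,180+(y+.5)/6-.5)
print('tip',onz(c,*Tp(128,146),.014),'rod at',onz(c,*Tp(250,152),.014))
print('scene tip-side? collar ctr',onz(s,*Sp(303,247),.014),'knob end',onz(s,*Sp(407,163),.014))
# predicted bar
ctr=onz(s,*Sp(303,247),.014); ctr[0]=.5655; 
ctr=np.array([.5655,.0155,.014])
for a in(-40,-20,0,20,40):
    a_=np.radians(a); q=ctr+.014*np.array([np.sin(a_),0,np.cos(a_)])
    uv=proj(s,q); print(a,((uv-[270,180]+.5)*6-.5).round(1))
print('ctr',((proj(s,ctr)-[270,180]+.5)*6-.5).round(1))
save('s4',s['img'][205:240,305:345],15)
E
```

```text
tip [0.56772287 0.1142008  0.014     ] rod at [0.56585274 0.06345019 0.014     ]
scene tip-side? collar ctr [0.56437511 0.01350141 0.014     ] knob end [ 0.55887481 -0.05763669  0.014     ]
-40 [317.1 235.7]
-20 [308.3 227.2]
0 [298.3 221.3]
20 [288.2 218.8]
40 [279.4 219.9]
ctr [297.9 248.6]
```

View pics/s4.png

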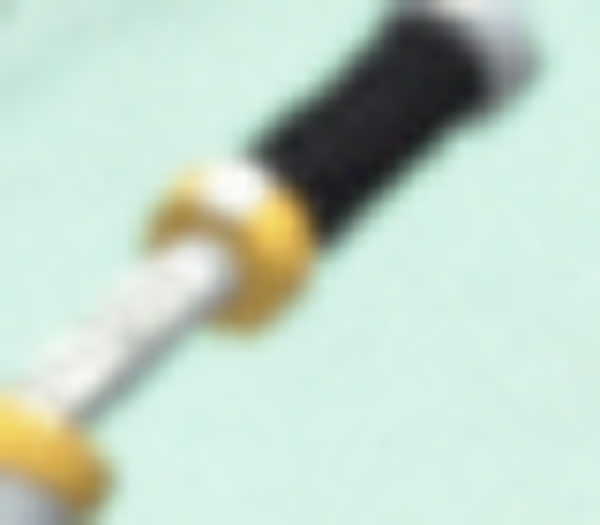

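The bar is within about 5° of straight up. The rod's grip middle is at about (0.561,-0.0185). Now I'll grasp it.

```bash
python3 - <<'E'
from h import *
print(goal([.561,-.0185,.003],frame([0,0,-1],[-.045,-1,0])),pose()[2]['grip_width'])
E
```

```text
(array([100.3,  -6.7,  -2.1]), array([ 0.02 , -0.   ,  0.002])) 0.0449421943426111
```

Call:
play_rows --deltas '[[[30,-7,-2,0.02,0,0,56],[30,0,0,0,0,0,56],[20,0,0,0,0,0,56],[12,0,0,0,0,0,56],[8,0,0,0,0,0,56],[0,0,0,0,0,0,56]]]'

```text
time_s: 7.85
ee_pos: [0.5611, -0.0186, 0.0034]
eef_rot: [-1.64, 1.569, 3.027]
force: [-0.0, 0.3, 0.4]
grip_width: 0.056
```

Call:
play_rows --deltas '[[[0,0,0,0,0,0,10],[0,0,0,0,0,0,10],[0,0,0,0,0,0,10],[0,0,0,0,0,0,10],[0,0,0,0,0,0,10],[0,0,0,0,0,0,10]]]' --grip_force 40

```text
time_s: 8.45
ee_pos: [0.5616, -0.0186, 0.0045]
eef_rot: [1.562, 1.57, -0.054]
force: [-0.5, 0.8, 2.6]
grip_width: 0.021
```

Gripped at 21 mm, which fits the 22 mm grip. Lift and look.

Call:
play_rows --deltas '[[[-20,0,0,0,0,0,10],[-40,0,0,0,0,0,10],[-45,0,0,0,0,0,10],[-45,0,0,0,0,0,10],[-40,0,0,0,0,0,10],[-10,0,0,0,0,0,10],[0,0,0,0,0,0,10],[0,0,0,0,0,0,10]]]'

```text
time_s: 9.25
ee_pos: [0.5609, -0.0186, 0.2024]
eef_rot: [-1.604, 1.568, 3.063]
force: [-0.0, 0.5, -2.0]
grip_width: 0.0211
```

```bash
python3 - <<'E'
from h import *
p,Rm,o=pose(); print(o['time_s'],p,Rm.round(3),o['force'].round(2),o['moment'].round(2),o['qpos'].round(3))
c=cam('scene'); save('s5',c['img'][120:270,250:400],5)
c=cam('top'); save('t5',c['img'][150:240,230:380],5)
E
```

```text
9.25 [ 0.56086335 -0.01859204  0.20235067] [[-0.003  0.999 -0.045]
 [ 0.    -0.045 -0.999]
 [-1.    -0.003 -0.   ]] [-0.02  0.53 -1.99] [-0.05 -0.09 -0.  ] [-0.098  0.329  1.49  -0.     1.325 -0.053]
```

View pics/s5.png

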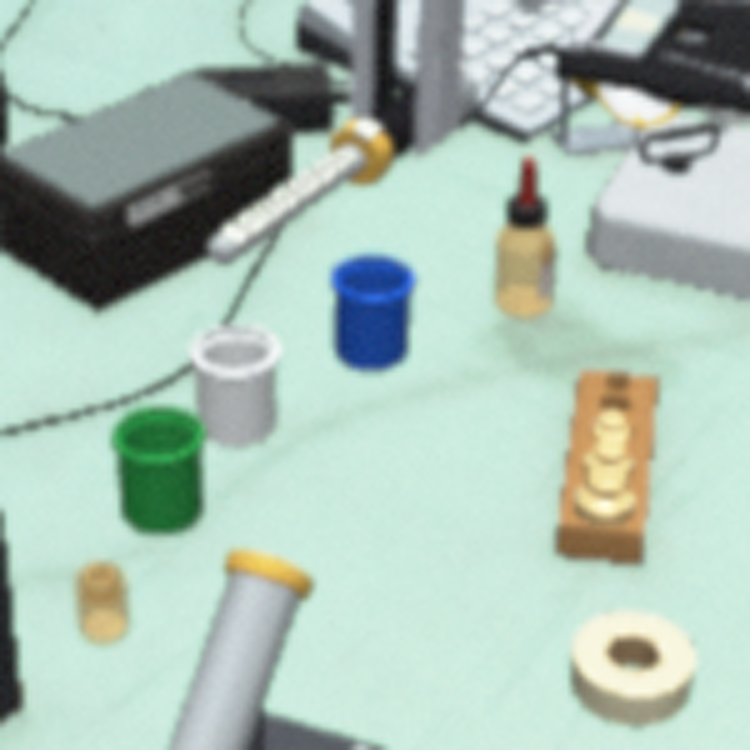

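View pics/t5.png

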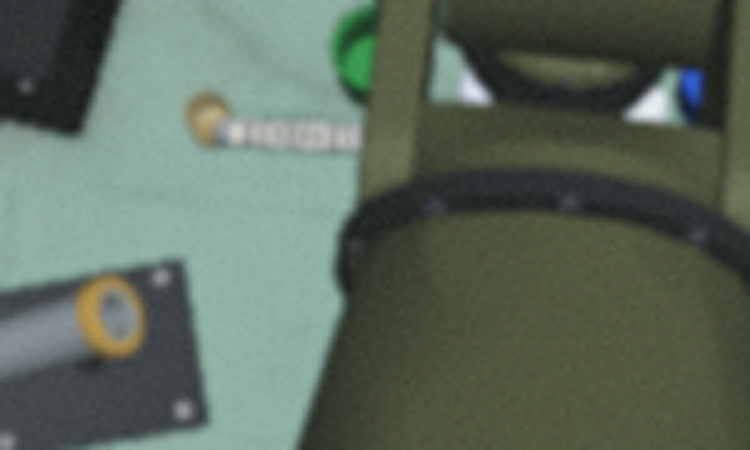

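Rod held, scale up. The tip is at (215,248) in the scene crop and at about (216,130) in the top crop, and the mouth is at (111,316) in the top crop.

```bash
cat > b.py <<'E'
from h import *
p,Rm,o=pose()
c=cam('top'); s=cam('scene')
Tp=lambda x,y:(230+(x+.5)/5-.5,150+(y+.5)/5-.5); Sp=lambda x,y:(250+(x+.5)/5-.5,120+(y+.5)/5-.5)
P,e=tri(c,Tp(217,130),s,Sp(215,248)); print('tip',P,e,'tool frame mm',(Rm.T@(P-p)*1000).round(1))
exp=p+Rm@np.array([-.0105,0,-.133]); print('exp',exp, (proj(s,exp)-[250,120]+.5)*5-.5,(proj(c,exp)-[230,150]+.5)*5-.5)
for a in (0,):
    q=p+Rm@np.array([-.0105,0,-.033]); print('collar exp px',(proj(s,q)-[250,120]+.5)*5-.5)
print('mouth tri',tri(c,Tp(112,317),s,Sp(270,575)))
E
python3 b.py
```

```text
tip [0.56533292 0.11538642 0.21394778] 0.00027009788090632386 tool frame mm [ -11.8   -1.6 -134. ]
exp [0.56684887 0.11427959 0.21266003] [213.97623688 248.44791899] [219.94968112 126.90670509]
collar exp px [360.21613998 148.30023598]
mouth tri (array([0.50261538, 0.16993539, 0.11206945]), np.float64(0.0010390530238501927))
```

```bash
cat > ins.py <<'E'
from h import *
a=np.radians(35); y=np.radians(100.4)
D=np.array([np.cos(a)*np.cos(y),np.cos(a)*np.sin(y),-np.sin(a)])
M=np.array([.5033,.1672,.115])
RG=frame([0,0,-1],-D); TIP=np.array([-.0115,-.0012,-.1335])
def tcp(dist): # tip at dist along bore from mouth
    return M+D*dist-RG@TIP
E
python3 - <<'E'
from ins import *
import pickle
t=pickle.load(open('c0.pkl','rb'))['top']
T=lambda x,y:(180+(x+.5)/4-.5,140+(y+.5)/4-.5)
print('hole',onz(t,*T(294,293),.115))
for n in(-.04,0,.095): print(n,tcp(n).round(4))
print(goal(tcp(-.04),RG))
E
```

```text
hole [0.5029463  0.16722662 0.115     ]
-0.04 [0.5345 0.0039 0.1264]
0 [0.5286 0.0361 0.1035]
0.095 [0.5145 0.1127 0.049 ]
(array([ 76.4, -27.4, -21.2]), array([-0.227, -0.   ,  0.002]))
```

```bash
cat >> h.py <<'E'
def frame2(x,z):
    z=np.array(z,float);z/=np.linalg.norm(z);x=np.array(x,float);x-=z*(x@z);x/=np.linalg.norm(x)
    return np.c_[x,np.cross(z,x),z]
E
sed -i 's/frame(\[0,0,-1\]/frame2([0,0,-1]/' ins.py
python3 - <<'E'
from ins import *
print(RG.round(3))
for n in(-.04,0,.095): print(n,tcp(n).round(4))
p,R0,_=pose()
print(goal(tcp(-.04),RG), np.round(tcp(-.04)-p,4))
E
```

```text
[[ 0.104  0.984  0.148]
 [-0.564  0.181 -0.806]
 [-0.819  0.     0.574]]
-0.04 [0.5313 0.0211 0.2051]
0 [0.5254 0.0534 0.1822]
0.095 [0.5114 0.1299 0.1277]
(array([ -2.3, -31.5, -38.4]), array([-0.219, -0.609,  0.072])) [-0.0297  0.0397  0.0024]
```

Call:
play_rows --deltas '[[[-2.3,-15,-19,0,0,0,10],[0,-16.5,-19.4,0,0,0,10],[0,0,0,-0.0365,-0.1015,0.012,10],[0,0,0,-0.0365,-0.1015,0.012,10],[0,0,0,-0.0365,-0.1015,0.012,10],[0,0,0,-0.0365,-0.1015,0.012,10],[0,0,0,-0.0365,-0.1015,0.012,10],[0,0,0,-0.0365,-0.1015,0.012,10],[0,0,0,0,0,0,10],[0,0,0,0,0,0,10]]]'

```text
time_s: 10.45
ee_pos: [0.5316, 0.0215, 0.2059]
eef_rot: [0.003, 0.961, -1.386]
force: [0.2, -0.4, -1.6]
grip_width: 0.0206
```

```bash
python3 - <<'E'
from ins import *
p,R0,o=pose(); print(o['time_s'],o['qpos'].round(3),o['grip_width'],o['force'].round(1))
print(goal(tcp(-.04),RG))
c=cam('scene'); save('s6',c['img'][150:270,250:370],6)
c=cam('top'); save('t6',c['img'][160:240,220:340],6)
E
```

```text
10.45 [ 0.264  0.306  1.63  -0.63   1.318  0.28 ] 0.02063687862198998 [ 0.2 -0.4 -1.6]
(array([ 0.9, -0.4, -0.2]), array([-0.001, -0.002, -0.002]))
```

View pics/s6.png

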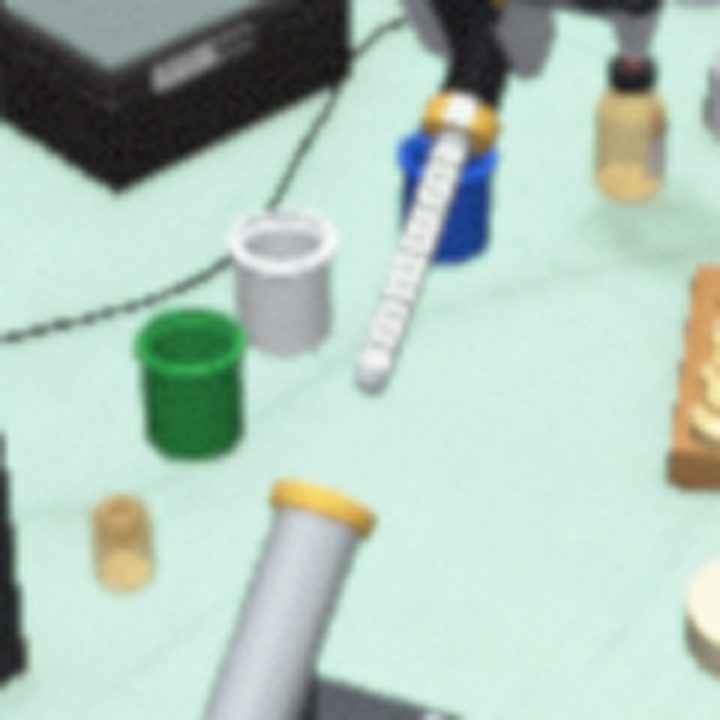

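View pics/t6.png

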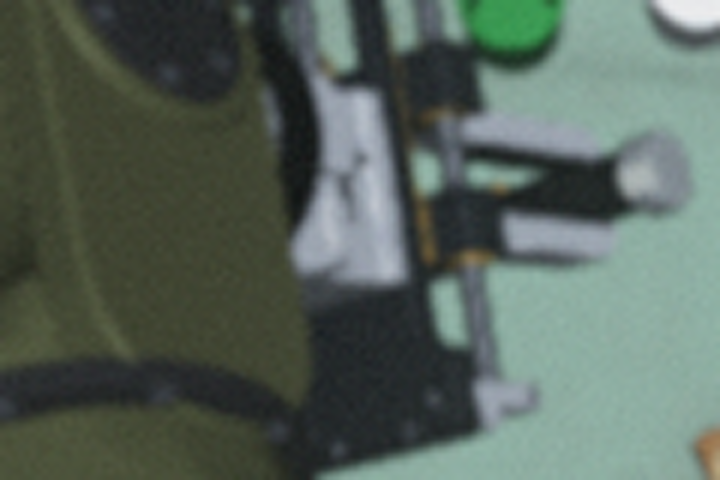

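In the scene crop the rod's tip is at (372,375). Its line continues to about (327,506), and the ring centre is at (322,507). I'll compare this with projections.

```bash
python3 - <<'E'
from ins import *
p,R0,o=pose(); s=cam('scene')
f=lambda q:((proj(s,q)-[250,150]+.5)*6-.5).round(1)
print('tip pred',f(p+R0@TIP),'collar',f(p+R0@(TIP+[0,0,.095])))
print('M',f(M),'M+3mm D',f(M+.003*D),'tube D dir',f(M+.105*D)-f(M))
# ring rim extents predicted
zt=np.array([0,0,1.])-D*(-D[2]*-1)*0; zt=np.array([0,0,1])-D*D[2]; zt/=np.linalg.norm(zt); yt=np.cross(zt,D)
for th in range(0,360,30):
    print(th,f(M+.0185*(np.cos(np.radians(th))*yt+np.sin(np.radians(th))*zt)))
save('s7',s['img'][222:252,285:325],18)
E
```

```text
tip pred [363.6 381.6] collar [455.7 129.3]
M [325.5 497.7] M+3mm D [322.5 506.1] tube D dir [-109.9  304.4]
0 [376.8 512.4]
30 [363.3 502.6]
60 [339.3 491.3]
90 [311.4 481.7]
120 [287.5 476.5]
150 [274.2 477.1]
180 [274.9 483.2]
210 [288.9 493. ]
240 [312.3 503.9]
270 [339.1 513.2]
300 [362.5 518.4]
330 [376.4 518.2]
```

View pics/s7.png

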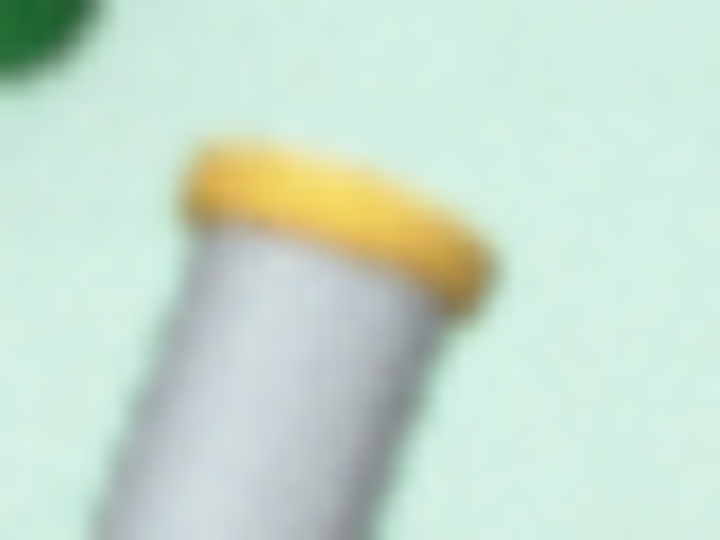

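```bash
python3 - <<'E'
from ins import *
p,R0,o=pose(); s=cam('scene')
im=s['img'][160:220,300:340].copy()
f=lambda q:((proj(s,q)-[300,160]+.5)*10-.5).round(1)
print('tip pred',f(p+R0@TIP),'collar face',f(p+R0@(TIP+[0,0,.095])),'collar back',f(p+R0@(TIP+[0,0,.105])))
print('dtip per mm y',f(p+R0@(TIP+[0,.001,0]))-f(p+R0@TIP),'x',f(p+R0@(TIP+[.001,0,0]))-f(p+R0@TIP),'z',f(p+R0@(TIP+[0,0,.001]))-f(p+R0@TIP))
save('s8',im,10)
E
```

```text
tip pred [106.7 535.6] collar face [260.2 115.1] collar back [275.8  72.2]
dtip per mm y [-4.6 -1.2] x [1.1 1.6] z [ 1.6 -4.5]
```

View pics/s8.png

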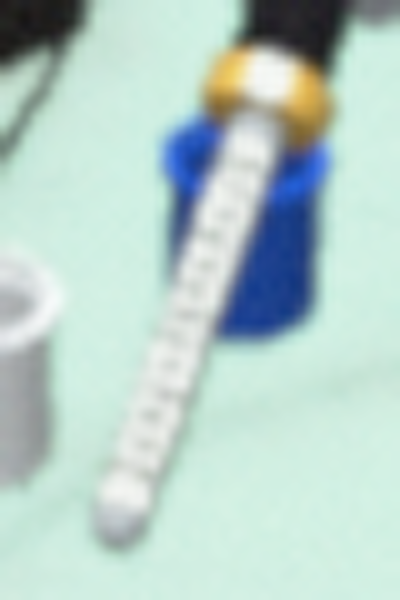

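```bash
python3 - <<'E'
from ins import *
p,R0,o=pose(); s=cam('scene')
im=s['img'][160:220,300:340]
big=cv2.resize(im,None,fx=10,fy=10,interpolation=cv2.INTER_CUBIC)
lab=cv2.cvtColor(big,cv2.COLOR_RGB2LAB).astype(float)
a=lab[...,1]; b=lab[...,2]
bg=np.median(a[350:600,200:400]); print('bg a',bg, 'rod a',a[400,140], a[523,121])
f=lambda q:((proj(s,q)-[300,160]+.5)*10-.5)
A=f(p+R0@TIP);B=f(p+R0@(TIP+[0,0,.095]))
th=(bg+a[400,155])/2
for y in range(360,560,15):
    row=a[y,60:260]>bg+4
    xs=np.where(row)[0]+60
    if len(xs): print(y,xs.min(),xs.max(),(xs.min()+xs.max())/2,'pred',(A[0]+(B[0]-A[0])*(y-A[1])/(B[1]-A[1])).round(1))
E
```

```text
bg a 116.0 rod a 125.0 126.0
360 143 202 172.5 pred 170.8
375 138 196 167.0 pred 165.3
390 135 194 164.5 pred 159.8
405 128 186 157.0 pred 154.4
420 123 183 153.0 pred 148.9
435 119 178 148.5 pred 143.4
450 116 170 143.0 pred 137.9
465 112 164 138.0 pred 132.5
480 103 157 130.0 pred 127.0
495 99 153 126.0 pred 121.5
510 95 148 121.5 pred 116.0
525 95 144 119.5 pred 110.6
540 107 133 120.0 pred 105.1
```

The rod's mid-line runs about 1 mm image-right of the prediction, and the ring sits 0.6 mm to the left of it. I'll correct by about +1 mm in tool y, +0.9 mm in tool x, then approach.

Call:
play_rows --deltas '[[[0.9,1,-5,0,0,0,10],[0,0,-12,0,0,0,10],[0,0,-12,0,0,0,10],[0,0,-8,0,0,0,10],[0,0,0,0,0,0,10],[0,0,0,0,0,0,10]]]'

```text
time_s: 11.3
ee_pos: [0.5274, 0.0509, 0.1845]
eef_rot: [0.004, 0.959, -1.385]
force: [0.1, -0.5, -1.4]
grip_width: 0.0212
```

```bash
python3 - <<'E'
from ins import *
p,R0,o=pose(); print(o['time_s'],o['force'].round(1),goal(tcp(-.005),RG))
s=cam('scene'); save('s9',s['img'][195:255,280:340],10)
E
```

```text
11.3 [ 0.1 -0.5 -1.4] (array([ 0.3, -1.5,  1.4]), array([-0.   ,  0.001, -0.003]))
```

View pics/s9.png

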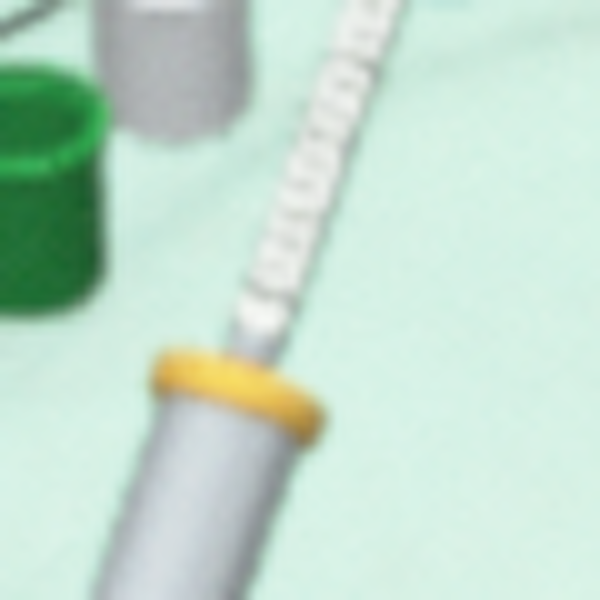

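In the scene view the rod's line meets the ring centre: 242 against 239 px, within 0.6 mm. Next I'll advance slowly, watching the force.

Call:
play_rows --deltas '[[[0,0,-4,0,0,0,10],[0,0,-4,0,0,0,10],[0,0,-4,0,0,0,10],[0,0,-4,0,0,0,10],[0,0,-3,0,0,0,10],[0,0,0,0,0,0,10]]]'

```text
time_s: 11.95
ee_pos: [0.5245, 0.0662, 0.1733]
eef_rot: [0.004, 0.959, -1.385]
force: [0.3, 0.3, -1.7]
grip_width: 0.0209
```

```bash
python3 - <<'E'
from ins import *
p,R0,o=pose(); print(o['time_s'],o['force'].round(1),(R0.T@o['force']).round(1),o['moment'].round(2),goal(tcp(.013),RG))
s=cam('scene'); save('s10',s['img'][195:255,280:340],10)
E
```

```text
11.95 [ 0.3  0.3 -1.7] [ 1.3  0.4 -1.2] [ 0.38 -0.07 -0.01] (array([ 0.1, -1.4,  2.6]), array([-0.001,  0.001, -0.002]))
```

View pics/s10.png

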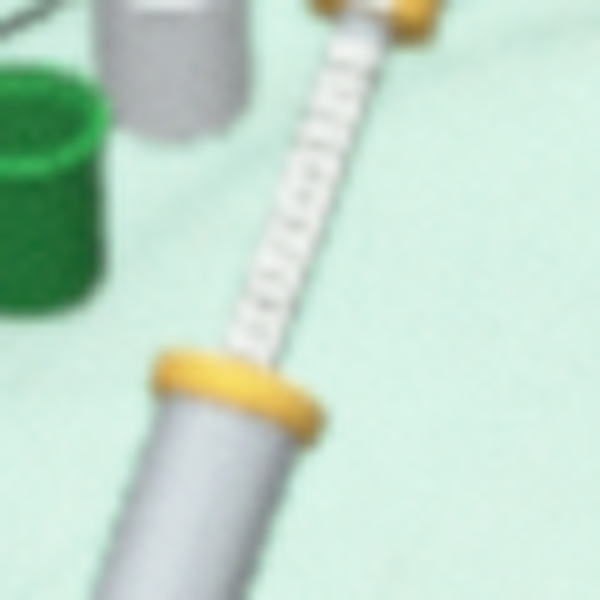

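The tip is inside and there is no contact force.

Call:
play_rows --deltas '[[[0,0,-4,0,0,0,10],[0,0,-5,0,0,0,10],[0,0,-5,0,0,0,10],[0,0,-5,0,0,0,10],[0,0,-5,0,0,0,10],[0,0,-5,0,0,0,10],[0,0,-1,0,0,0,10]]]'

```text
time_s: 12.7
ee_pos: [0.5202, 0.0905, 0.1562]
eef_rot: [0.004, 0.959, -1.385]
force: [0.8, -0.6, 0.3]
grip_width: 0.0207
```

```bash
python3 - <<'E'
from ins import *
p,R0,o=pose(); print(o['time_s'],(R0.T@o['force']).round(1),o['moment'].round(2),goal(tcp(.045),RG))
E
```

```text
12.7 [0.2 0.7 0.8] [ 0.17 -0.01 -0.03] (array([ 0.2, -1.5,  0.6]), array([-0.001,  0.001, -0.003]))
```

Call:
play_rows --deltas '[[[0,0,-4,0,0,0,10],[0,0,-5,0,0,0,10],[0,0,-5,0,0,0,10],[0,0,-5,0,0,0,10],[0,0,-5,0,0,0,10],[0,0,-5,0,0,0,10],[0,0,-4,0,0,0,10],[0,0,0,0,0,0,10]]]'

```text
time_s: 13.5
ee_pos: [0.5152, 0.1171, 0.137]
eef_rot: [0.004, 0.959, -1.385]
force: [-0.2, 1.3, -0.5]
grip_width: 0.021
```

```bash
python3 - <<'E'
from ins import *
p,R0,o=pose(); print(o['time_s'],(R0.T@o['force']).round(1),o['moment'].round(2),goal(tcp(.095),RG))
s=cam('scene'); save('s11',s['img'][195:255,280:340],10)
E
```

```text
13.5 [-0.3 -0.  -1.4] [ 0.71  0.12 -0.01] (array([  0. ,  -1.5, -16.2]), array([-0.001,  0.001, -0.002]))
```

View pics/s11.png

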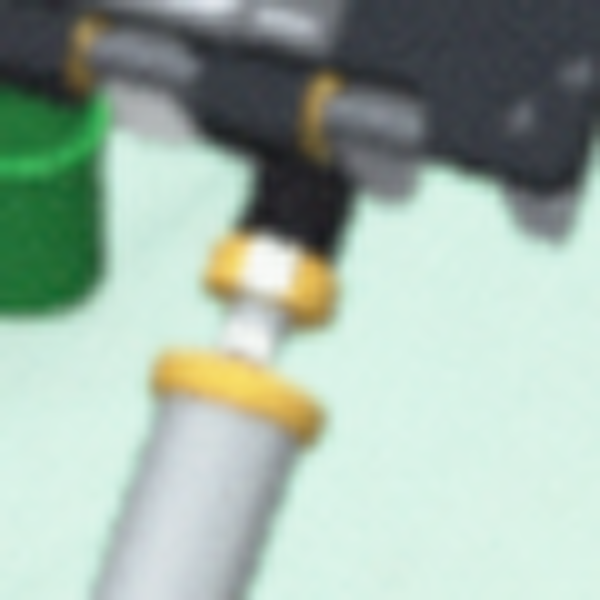

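The collar is about 16 mm short of the mouth, with forces still small.

Call:
play_rows --deltas '[[[0,0,-4,0,0,0,10],[0,0,-4,0,0,0,10],[0,0,-3,0,0,0,10],[0,0,-1.5,0,0,0,10],[0,0,-1,0,0,0,10],[0,0,0,0,0,0,10]]]'

```text
time_s: 14.15
ee_pos: [0.5134, 0.1277, 0.1296]
eef_rot: [0.005, 0.959, -1.385]
force: [-0.2, 1.5, 1.2]
grip_width: 0.0208
```

Call:
play_rows --deltas '[[[0,0,-1,0,0,0,10],[0,0,-0.5,0,0,0,10],[0,0,0,0,0,0,10]]]'

```text
time_s: 14.45
ee_pos: [0.5132, 0.1287, 0.1288]
eef_rot: [0.005, 0.959, -1.385]
force: [0.7, 0.8, 0.6]
grip_width: 0.0213
```

```bash
python3 - <<'E'
from ins import *
p,R0,o=pose(); print(o['time_s'],(R0.T@o['force']).round(1),o['moment'].round(2),goal(tcp(.095),RG))
E
```

```text
14.45 [-0.8  0.8 -0.2] [ 0.42 -0.06 -0.02] (array([ 0.1, -1.6, -1.9]), array([-0.001,  0.001, -0.002]))
```

Call:
play_rows --deltas '[[[0,0,-0.8,0,0,0,10],[0,0,-0.8,0,0,0,10],[0,0,0,0,0,0,10]]]'

```text
time_s: 14.75
ee_pos: [0.5132, 0.1293, 0.1286]
eef_rot: [0.005, 0.957, -1.385]
force: [0.7, -7.0, 5.8]
grip_width: 0.021
```

Call:
play_rows --deltas '[[[0,0,-0.8,0,0,0,10],[0,0,-0.5,0,0,0,10],[0,0,0,0,0,0,10]]]'

```text
time_s: 15.05
ee_pos: [0.5132, 0.1295, 0.1286]
eef_rot: [0.006, 0.955, -1.386]
force: [-0.5, -12.9, 11.6]
grip_width: 0.0213
```

```bash
python3 - <<'E'
from ins import *
p,R0,o=pose(); print(o['time_s'],(R0.T@o['force']).round(1),o['moment'].round(2),goal(tcp(.095),RG))
s=cam('scene'); save('s12',s['img'][195:255,280:340],10)
E
```

```text
15.05 [-2.2 -2.7 17. ] [-2.9  -0.23 -0.2 ] (array([ 0.3, -1.8, -1.2]), array([-0.002,  0.005, -0.002]))
```

View pics/s12.png

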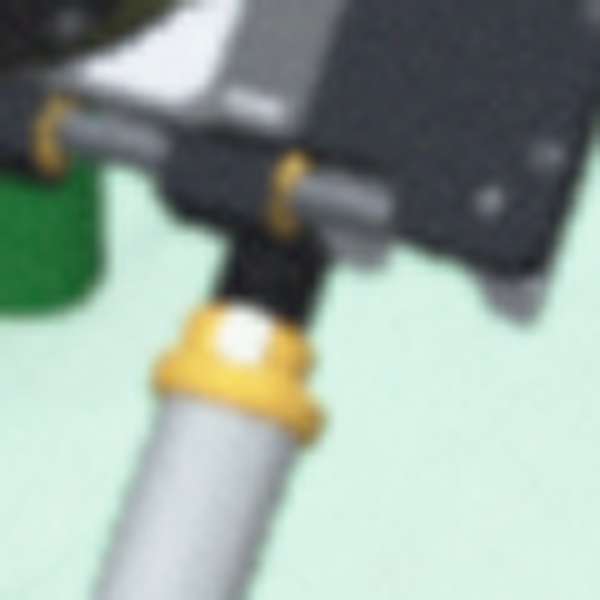

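The collar is seated on the mouth with about 17 N. I'll hold briefly, then withdraw straight.

Call:
play_rows --deltas '[[[0,0,0,0,0,0,10],[0,0,0,0,0,0,10],[0,0,2,0,0,0,10],[0,0,6,0,0,0,10],[0,0,10,0,0,0,10],[0,0,10,0,0,0,10],[0,0,10,0,0,0,10],[0,0,10,0,0,0,10],[0,0,0,0,0,0,10]]]'

```text
time_s: 16.0
ee_pos: [0.5202, 0.0912, 0.1559]
eef_rot: [0.007, 0.958, -1.384]
force: [1.4, -1.5, 0.7]
grip_width: 0.021
```

Call:
play_rows --deltas '[[[0,0,10,0,0,0,10],[0,0,12,0,0,0,10],[0,0,12,0,0,0,10],[0,0,12,0,0,0,10],[0,0,12,0,0,0,10],[0,0,12,0,0,0,10],[0,0,12,0,0,0,10],[0,0,8,0,0,0,10],[0,0,0,0,0,0,10],[0,0,0,0,0,0,10]]]'

```text
time_s: 17.0
ee_pos: [0.5329, 0.0199, 0.2063]
eef_rot: [0.004, 0.959, -1.386]
force: [0.2, -0.9, -2.0]
grip_width: 0.021
```

```bash
python3 - <<'E'
from ins import *
p,R0,o=pose(); print(o['time_s'],(R0.T@o['force']).round(1),o['qpos'].round(3),goal(tcp(-.04),RG))
s=cam('scene'); save('s13',s['img'][150:270,250:370],6)
Rf=frame([0,0,-1],[-.0,-1,0]); cup=np.array([.655,-.019])
g=np.array([*cup,.21])-Rf@TIP; print('final tcp',g,goal(g,Rf),'rot only',goal(p,Rf)[1],'world',g-p)
E
```

```text
17.0 [ 2.1  0.  -0.4] [ 0.261  0.307  1.628 -0.633  1.317  0.279] (array([ 0.1, -1.3, -1.9]), array([-0.001,  0.001, -0.002]))
final tcp [ 0.6562 -0.1525  0.1985] (array([116.7,  90. , 152.7]), array([ 0.176,  0.61 , -0.058])) rot only [ 0.176  0.61  -0.058] world [ 0.12329586 -0.17244184 -0.00780209]
```

View pics/s13.png

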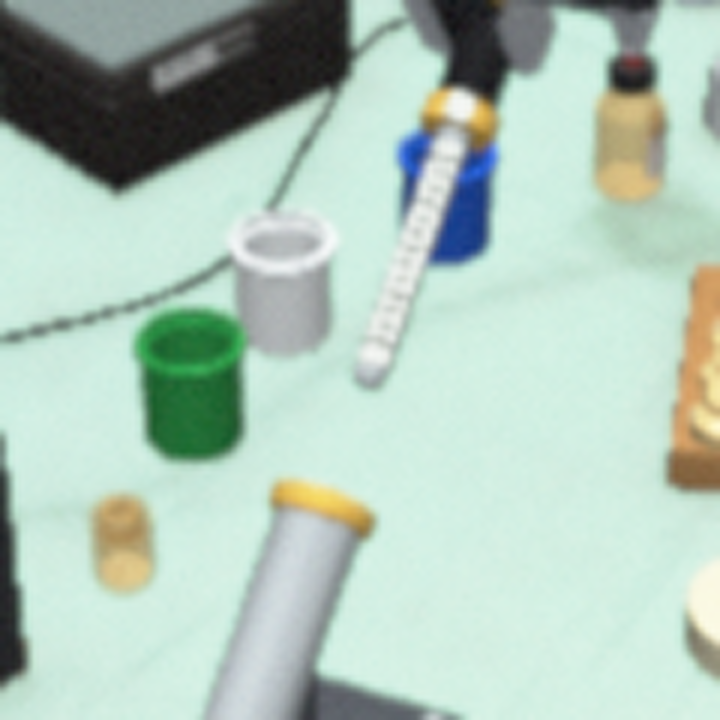

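The rod is out and held as before. Level it and move it over the cup.

Call:
play_rows --deltas '[[[0,0,0,0.0293,0.1017,-0.0097,10],[0,0,0,0.0293,0.1017,-0.0097,10],[0,0,0,0.0293,0.1017,-0.0097,10],[0,0,0,0.0293,0.1017,-0.0097,10],[0,0,0,0.0293,0.1017,-0.0097,10],[0,0,0,0.0293,0.1017,-0.0097,10],[0,0,0,0,0,0,10],[0,0,0,0,0,0,10]]]'

```text
time_s: 17.85
ee_pos: [0.5328, 0.0197, 0.2061]
eef_rot: [-0.263, 1.569, -1.834]
force: [-0.2, 0.5, -1.4]
grip_width: 0.0207
```

Call:
play_rows --deltas '[[[0,10,14,0,0,0,10],[0,15,22,0,0,0,10],[0,20,27,0,0,0,10],[0,20,27,0,0,0,10],[0,20,27,0,0,0,10],[0,18,27,0,0,0,10],[0,12,17,0,0,0,10],[0,6,8,0,0,0,10],[0,2,3,0,0,0,10],[0,0,0,0,0,0,10]]]'

```text
time_s: 18.85
ee_pos: [0.6559, -0.1517, 0.2062]
eef_rot: [-1.376, 1.57, -2.947]
force: [0.1, 0.1, -1.8]
grip_width: 0.021
```

```bash
python3 - <<'E'
from ins import *
p,R0,o=pose(); print(o['time_s'],o['force'].round(1),R0.round(3),o['qpos'].round(3),o['joint_vel'].round(3))
print('tip',p+R0@TIP)
s=cam('scene'); save('s14',s['img'][80:220,270:420],5)
c=cam('top'); save('t14',c['img'][130:220,260:410],5)
E
```

```text
18.85 [ 0.1  0.1 -1.8] [[-0.  1.  0.]
 [-0.  0. -1.]
 [-1. -0.  0.]] [-0.282  0.584  1.116 -0.     1.442 -0.282] [ 0.012 -0.021  0.015  0.003 -0.002  0.003]
tip [ 0.65469405 -0.01815654  0.21766805]
```

View pics/s14.png

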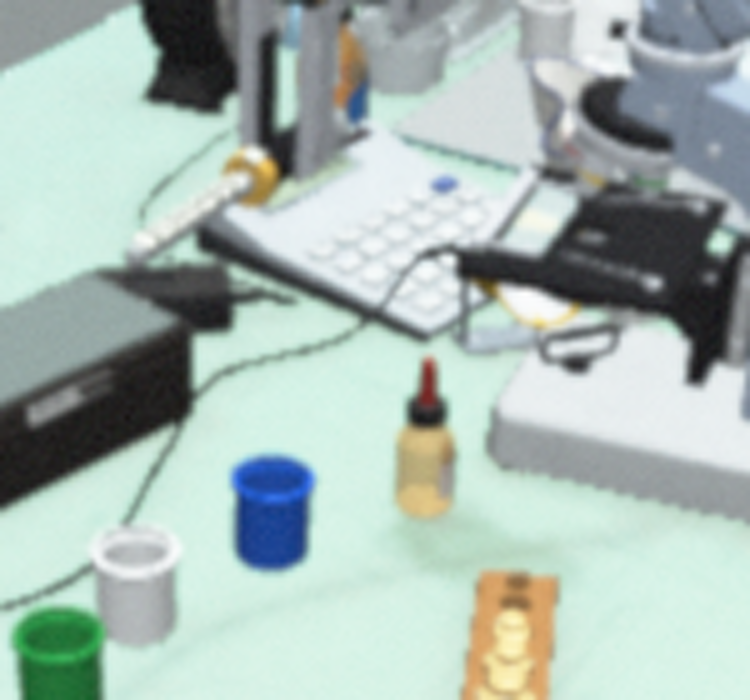

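View pics/t14.png

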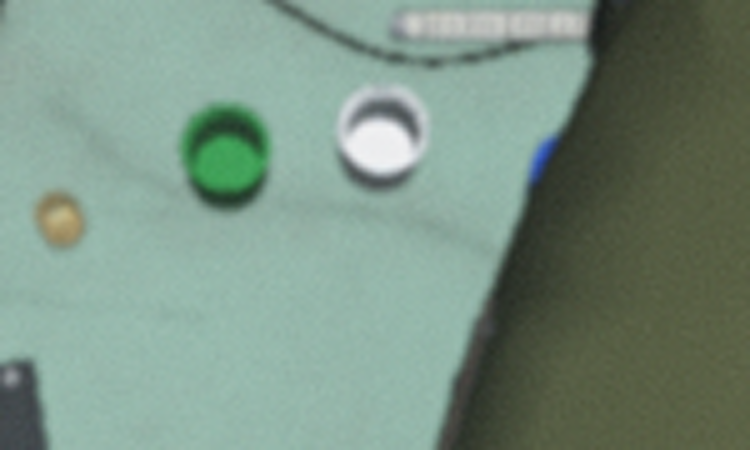

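The tip is at top (396,23) / scene (134,248). The cup rim centre is at top (383,133) / scene (136,552). I'll triangulate both.

```bash
python3 - <<'E'
from ins import *
p,R0,o=pose()
s=cam('scene');c=cam('top')
Tp=lambda x,y:(260+(x+.5)/5-.5,130+(y+.5)/5-.5); Sp=lambda x,y:(270+(x+.5)/5-.5,80+(y+.5)/5-.5)
P,e=tri(c,Tp(396,23),s,Sp(134,248)); print('tip',P,e)
Q,e=tri(c,Tp(383,130),s,Sp(136,552)); print('cup rim',Q,e, onz(c,*Tp(383,130),.05),onz(s,*Sp(136,552),.05))
q=p+R0@TIP; col=p+R0@(TIP+[0,0,.095])
print('proj tip',(proj(s,q)-[270,80]+.5)*5-.5,(proj(c,q)-[260,130]+.5)*5-.5,'collar',(proj(s,col)-[270,80]+.5)*5-.5,o['grip_width'])
save('s15',s['img'][95:140,290:335],14)
E
```

```text
tip [ 0.65346134 -0.01922654  0.21968119] 0.0008565029154197413
cup rim [ 0.65845558 -0.02180055  0.0471819 ] 0.0007187124797057961 [ 0.65795883 -0.0215204   0.05      ] [ 0.65567906 -0.01863047  0.05      ]
proj tip [129.38344651 251.50818944] [392.5939175  22.7887221] collar [244.28047746 176.34344886] 0.020770334042125367
```

View pics/s15.png

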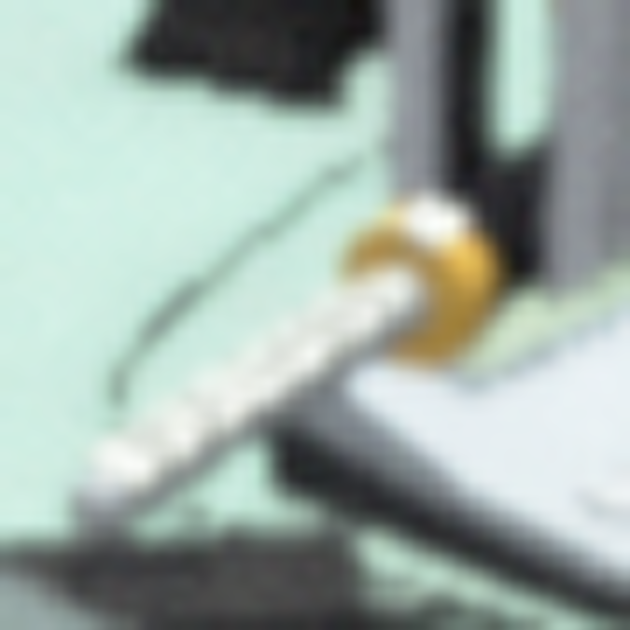

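The tip is within about 5 mm of the cup's middle seen from above, the rod is level and the scale and collar bar are up. I'll let it settle, then hand in.

Call:
play_rows --deltas '[[[0,0,0,0,0,0,10],[0,0,0,0,0,0,10],[0,0,0,0,0,0,10],[0,0,0,0,0,0,10],[0,0,0,0,0,0,10]]]'

```text
time_s: 19.55
ee_pos: [0.6559, -0.1521, 0.2064]
eef_rot: [2.767, 1.571, 1.195]
force: [0.1, -0.9, -1.1]
grip_width: 0.0208
```

```bash
python3 - <<'E'
from h import *
p,R0,o=pose(); print(o['time_s'],p,o['joint_vel'].round(3),o['grip_width'])
print(hand_in())
E
```

```text
19.55 [ 0.65591299 -0.152133    0.2063998 ] [-0.001  0.001 -0.001  0.    -0.     0.002] 0.020773261574210698
the job is handed in; nothing more can be done
None
```

I completed every step of the task and handed the job in at 19.6 s; `hand_in` gives no verdict.

- **Rolling:** I turned the rod scale-up in two strokes with the closed fingertips. The collar's white bar read within about 5° of straight up.
- **Insertion:** I gripped it at 40 N, pushed it down the guide tube until the collar sat on the mouth with about 17 N, held it there briefly, then drew it straight out.
- **Finish:** The rod is held level and scale up, at rest and clear of the cup and housing.

**Last checks**
- The tip triangulates to (0.653, -0.019, 0.220) m and the cup rim's middle to (0.658, -0.022) m, so the tip is about 6 mm off centre seen from above.
- The rod is level within about 1°, joint speeds are near zero, and the fingers are closed on it at 20.8 mm.
- The two cameras disagreed by 2–3 mm on the cup's position. The rod also sat about 1–2 mm to one side in the grip, which I corrected before the insertion.
- Nothing I saw had been moved, but I did not measure the other objects again at the end.

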